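# Set a bench stake in its taper socket

## Robot

A 6-joint arm with a two-finger parallel gripper is mounted at the origin on a cart in front of the work surface, level with it; the furniture and walls round the work are solid. World frame = base frame: x ahead of the robot, y to its left, z up, the work surface at z = 0. Lengths are in m, angles in rad, forces in N, time in s.
With the tool pointing down it reaches from about 0.375 to 0.9 m from the base axis. Payload 3.1 kg.
Tool frame: the origin (TCP) lies between the finger pads; the fingertips stand 11 mm ahead of it and the grasp point (between the pads) lies 8 mm behind it; z points along the fingers, y is the line along which they close (so a half turn about z gives the same grasp; the last joint's range is limited). The gripper opens to 87 mm and grips with 3 to 60 N. Pads are 19 mm wide; open, the fingers measure 117 mm over their backs; the gripper's body (75 mm by 190 mm) begins 51 mm behind the grasp point.
Start: joints at [-1.319, 0.527, 1.433, -0, 1.181, -0.178], TCP at [0.261, -0.568, 0.234] pointing down, gripper open.
Joint ranges: [-3.08, 3.08], [-0.75, 2.2], [0.22, 2.44], [-1.43, 4.57], [0, 2.65], [-2.85, 2.85]. Speed limits (rad/s): [2.79, 2.79, 3.14, 3.14, 3.14, 3.14].

## Interface

Orientations are given as a unit quaternion [x, y, z, w].
In Python, from rig import robot gives the robot as it stands.
- The arm moves only by the tool move_arm, never from a script. Its argument "moves" is text: rows parted by semicolons, each of 7 numbers parted by spaces: the shift along the tool's x, y, z in units of 100 mm (1.0 is 100 mm), then the turn, a rotation vector about the tool's x, y, z in units of 90 degrees (1.0 is 90 degrees), then the opening, from 0 (shut) to 1 (fully open). A call has 1 to 12 rows; each row is the pose to reach, as a shift and turn from the pose commanded when the call began, along the tool's axes at that moment; what a row does not reach only later rows make up. A row lasts 1/10 s, in which the tool goes at most 50 mm and 8.59 degrees, less where a joint would pass 70% of its speed; a pose out of reach is approached as far as the arm can. A call with a number of a shift or a turn outside -1 to 1 is refused whole. A call with a gripper value outside its range is refused whole. The fingers move at their own pace and stop on an object; "squeeze" is the grip in N (left out, the last holds). Time passes only in rows, so rows that repeat a pose let the fingers close. It gives the time, the measured TCP pose, the force, the opening and the grip force at its end, in the units of the state.
- robot.get_obs(): the state, without advancing time (a new reading comes with each control period).
- robot.camera(name): name is "scene" or "top" or "wrist"; returns a dict with "image" (400x640x3 uint8, red, green, blue), "intrinsics" (3x3 intrinsics, pixels), "extrinsics" (4x4, takes a point from world to camera coordinates). Camera axes: x right, y up, looking along -z (the intrinsics and any distortion apply to the point x, -y, -z); pixel columns grow to the right and rows downward; lengths in m; the calibration is good to about 2 mm. A picture is of the moment at which its call begins. There is no depth.
- robot.hand_in(): hands the job in; it is judged then, once.
The state is a dict: "time": time; "q": joint angles; "joint_velocities": joint speeds; "joint_torque": joint torques, N m; "position": TCP position; "tool_rot": TCP orientation; "ft_force": force on the tool from outside, world axes, zero at the start; "moment": the same for the moment, N m; "grip_width": finger opening in m; "grip_force": force on a finger pad.
Only numpy, scipy, OpenCV 4.12 (cv2) and the standard library are available. Lean on these libraries where they do the work, as an engineer would, in place of code of your own. Each camera call takes 0.05 s, during which the arm holds its last target. There are 200 camera calls.

## Task

Take the steel stake out of the sloped rack, stand it shank down in the socket of the stake holder and let go of it; it will stand with its collar a little proud of the holder. Then tap it down with the wooden mallet, firmly but never with a heavy blow, until it is locked with its collar flush on the holder's top face. Lay the mallet back down on the bench, clear of the holder, and leave the other things where they are.

Things in the scene. Friction and masses are not known exactly. Their poses are not given: they have to be found in the camera images.
- stake_head (a point): Centre of the round flat head (42 mm diameter, 28 mm thick) of the turned steel stake, on its axis, 14 mm below the head's flat top, 124 mm above the shank's tip; z along the axis from shank to head. The stake (138 mm, 0.6 kg) starts in the sloped rack, leaning 30 degrees, head towards the robot, and is drawn out along its axis. Under the head: a neck, 25 mm diameter, 32 mm long.
- stake_collar (a point): Centre of the underside of the stake's collar (48 mm diameter, 8 mm thick, between neck and shank), on the axis, 54 mm below stake_head; z towards the head. Below it is the tapered round shank: 70 mm long, 26 mm diameter at the collar, 16 mm at the tip.
- holder: Grey iron stake holder fixed to the bench: block 90 x 90 mm, 85 mm high, on a bolted flange 130 x 90 mm; origin at the centre of its underside, z up. Its bush slides down in the block only under more than about 11 N (stake's weight of 6 N included), stays where driven, and the stake stops dead when its collar meets the top face. Blows over 80 N are too heavy.
- socket_mouth (a point): Centre of the socket's mouth in the holder's top face, z up. The socket is a steel bush, mouth 24.6 mm in diameter (4 mm free all round the shank's tip), same taper as the shank, open below. The stake set in it by its own weight stands with the collar about 5 to 11 mm above the top face.
- rack: fixed wooden rack, 105 x 128 mm, its deck about 90 mm high and sloped 30 degrees, with one 28.5 mm hole for the stake; origin at the centre of its underside, its low side faces -x of this frame (towards the robot)
- mallet_grip (a point): Grip point on the wooden mallet's handle near the head, 30 mm above the bench as it lies flat at the start; handle about 30 mm wide here, along y of this frame, its end 185 mm away along +y. The head (100 mm in x, 72 in y, 65 in z) has its centre 60 mm away along -y, its near side 24 mm away. Mallet: 281 mm long, about 0.45 kg.
- mallet_cheek (a point): centre of the underside (as it lies) of the mallet's head, a flat cheek 100 x 72 mm that can be used to tap with, 60 mm along -y and 30 mm below mallet_grip; z points up into the head. Pushing on the cheek with much over 20 N turns the mallet in the fingers.
- tape_measure: yellow tape measure, 35 x 84 x 69 mm, bystander; origin at the centre of its underside
- pencil: carpenter's pencil, 9 x 165 x 8 mm, bystander; origin at the centre of its underside
- square: try square, 197 x 111 x 18 mm, bystander; origin at the centre of its underside
There are look-alikes about, which are no part of the job. What is shaped like the part that bears stake_head but orange is not meant.

How it is judged:
On the way, in this order (a step that is already met when the one before it is completed fails the run):
1. the stake stands upright in the socket, let go, its collar still proud of the holder (horizontal distance between stake_collar and socket_mouth below 0.004 m and angle between stake_head's own z axis and vertical below 0.06 rad and z of stake_collar in the frame of socket_mouth between 0.002 and 0.016 m and contact force between the fingers and stake below 0.1 N), for 0.2 s.
2. the mallet taps the stake while the collar is still proud (horizontal distance between stake_collar and socket_mouth below 0.004 m and angle between stake_head's own z axis and vertical below 0.06 rad and z of stake_collar in the frame of socket_mouth above 0.0015 m and contact force between mallet and stake above 3 N).
3. the stake is home, its collar on the holder (horizontal distance between stake_collar and socket_mouth below 0.004 m and angle between stake_head's own z axis and vertical below 0.06 rad and z of stake_collar in the frame of socket_mouth below 0.0012 m), for 0.1 s.
At the end, for the whole second after the job is handed in: The stake stands upright (within 0.06 rad) in the socket, within 4 mm of its axis, collar no more than 1.2 mm above the holder's top face, at rest; the mallet lies at rest on the bench, its grip point under 60 mm high, touching neither stake, holder nor rack (all of step 3 and linear speed of each of stake, mallet below 0.02 m/s and height (world z) of mallet_grip below 0.06 m and contact force between mallet and holder below 0.1 N and contact force between mallet and stake below 0.1 N and contact force between mallet and rack below 0.1 N).
It fails at once if the stake is struck with more than 80 N (contact force between mallet and stake above 80 N).
It fails at once if a bystander is disturbed (distance of any of tape_measure, pencil, square from where it was at the start of the episode above 0.03 m).
It also fails if it takes over 70 s, if anything falls off the work surface, if the arm or the gripper's body presses on something with over 40 N, if the wrist force passes 120 N, or if a joint passes its speed limit or range.

## Working session

There is one attempt and no reset: what is moved stays moved. The work goes in short steps, Python scripts to look and compute and a tool call to move; the robot and the scene stay as the last step left them, time stands still between calls to the robot, and variables do not carry over. Pictures are saved under pics/ and viewed, at most 10 in all, crops included, and the job is handed in when it is done.

Besides the shell and the picture viewer there is one more tool, called after "Call:" as a command line: name --argument value ..., lists and objects as JSON in quotes. move_arm: Moves the arm, as the interface text tells. Shifts and turns lie within -1 to 1; 1 stands for 100 mm of shift or 90 degrees of turn. Its arguments: {"type":"object","properties":{"moves":{"type":"string"},"squeeze":{"type":"number"}},"required":["moves"]}

```bash
ls; mkdir -p pics; cat > h.py <<'E'
import numpy as np, cv2
from scipy.spatial.transform import Rotation as R
from rig import robot
def cam(n):
    c=robot.camera(n); return c["image"],np.array(c["intrinsics"]),np.array(c["extrinsics"])
def ray(K,E,uv):
    x=np.linalg.inv(K)@[uv[0],uv[1],1.]; d=E[:3,:3].T@np.array([x[0],-x[1],-x[2]])
    return -E[:3,:3].T@E[:3,3], d/np.linalg.norm(d)
def onz(K,E,uv,z):
    o,d=ray(K,E,uv); return o+d*(z-o[2])/d[2]
def proj(K,E,p):
    c=E[:3,:3]@np.array(p)+E[:3,3]; q=K@[c[0],-c[1],-c[2]]; return q[:2]/q[2]
def tri(*rays):
    A=sum(np.eye(3)-np.outer(d,d) for o,d in rays); b=sum((np.eye(3)-np.outer(d,d))@o for o,d in rays)
    return np.linalg.solve(A,b)
def save(n,im): cv2.imwrite(f"pics/{n}.png",im[:,:,::-1])
E
python3 - <<'E'
from h import *
for n in ("scene","top"):
    im,K,E=cam(n); save(n,im); np.savez(n+".npz",im=im,K=K,E=E); print(n,K.round(1).tolist(),(-E[:3,:3].T@E[:3,3]).round(3),E[:3,:3].round(2).tolist())
print({k:np.round(v,3) for k,v in robot.get_obs().items()})
E
```

```text
pics
scene [[413.0, 0.0, 309.5], [0.0, 413.0, 198.6], [0.0, 0.0, 1.0]] [-0.34  -0.721  0.757] [[0.63, -0.78, -0.02], [0.37, 0.28, 0.89], [-0.69, -0.56, 0.46]]
top [[502.8, 0.0, 319.4], [0.0, 502.8, 205.9], [0.0, 0.0, 1.0]] [0.434 0.056 1.677] [[0.01, -1.0, 0.01], [1.0, 0.01, 0.1], [-0.1, 0.01, 1.0]]
{'time': np.float64(0.1), 'q': array([-1.319,  0.528,  1.434, -0.   ,  1.181, -0.179]), 'joint_velocities': array([ 0.001, -0.   , -0.002, -0.001, -0.001, -0.   ]), 'joint_torque': array([-1.0000e-03, -4.4099e+01, -1.7715e+01,  6.3000e-02,  5.3000e-02,
       -0.0000e+00]), 'position': array([ 0.261, -0.567,  0.233]), 'tool_rot': array([ 0.977,  0.214, -0.   , -0.001]), 'ft_force': array([-0.518, -0.681, -0.173]), 'moment': array([-0.028, -0.006, -0.071]), 'grip_force': np.float64(0.0), 'grip_width': np.float64(0.087)}
```

View pics/scene.png

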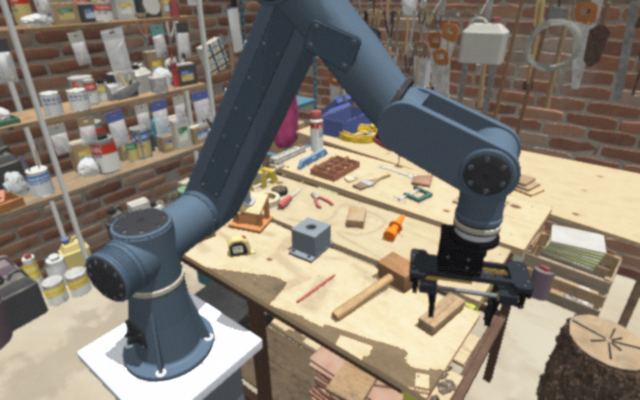

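View pics/top.png

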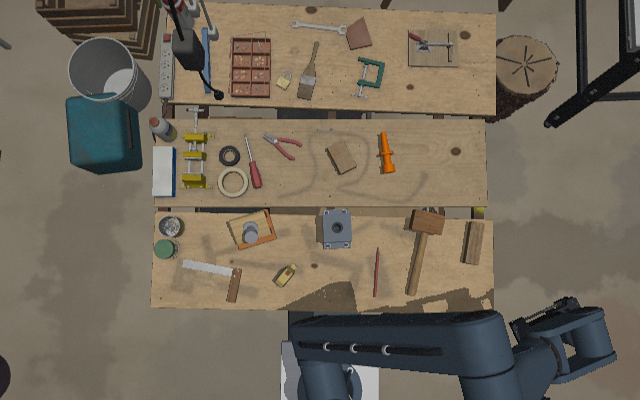

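The top view shows the rack with the grey steel stake at (250,232), the holder at (336,230), and the mallet with its head at (427,223) and handle end at (412,292). The pencil is at (377,272), the tape at (286,275) and the square at (212,275). There are two stake candidates: grey in the rack at (250,232) and orange lying at (387,153). The grey one in the rack fits, because the task rules out orange. I'll confirm it in a crop.

```bash
python3 - <<'E'
from h import *
t=np.load("top.npz"); s=np.load("scene.npz")
a=cv2.resize(t["im"][200:260,220:360],None,fx=5.7,fy=5.7,interpolation=cv2.INTER_CUBIC)
b=cv2.resize(t["im"][200:300,360:500],None,fx=2.6,fy=2.6,interpolation=cv2.INTER_CUBIC)
c=cv2.resize(s["im"][185:275,220:340],None,fx=2.6,fy=2.6,interpolation=cv2.INTER_CUBIC)
o=np.zeros((600,798,3),np.uint8); o[:a.shape[0],:a.shape[1]]=a; o[342:342+258,:364]=b[:258]; o[342:342+234,400:712]=c
save("crop",o)
K,E=t["K"],t["E"]
for n,uv,z in [("holder top",(337,228),.085),("stakehead",(249,230),.17),("malhead",(427,220),.065),("malend",(412,292),.03),("rack",(252,230),.09),("pencil",(377,272),0),("tape",(286,275),.05)]: print(n,onz(K,E,uv,z).round(3))
E
```

```text
holder top [ 0.52  -0.016  0.085]
stakehead [0.505 0.251 0.17 ]
malhead [ 0.551 -0.307  0.065]
malend [ 0.318 -0.264  0.03 ]
rack [0.509 0.252 0.09 ]
pencil [ 0.38  -0.154  0.   ]
tape [0.368 0.144 0.05 ]
```

View pics/crop.png

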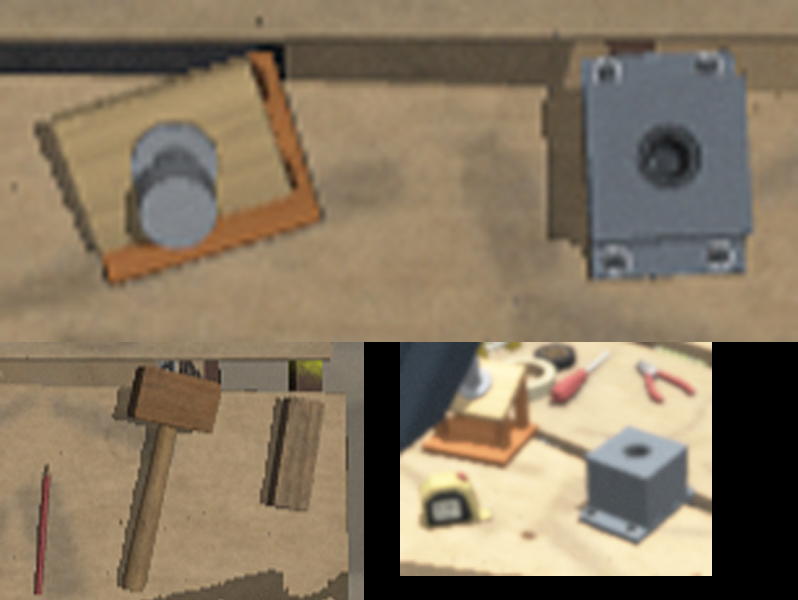

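The crop confirms the grey stake in the wooden rack, with its head disc at (251,237) in the top image, and the holder socket at (337,227). Next I'll check the wrist camera geometry and move closer.

```bash
cat >> h.py <<'E'
def T():
    o=robot.get_obs(); return o,np.array(o["position"]),R.from_quat(o["tool_rot"])
def go(p,Rt=None):
    "numbers of a move from the present pose to p,Rt"
    o,p0,R0=T(); Rt=Rt or R0
    return (R0.inv().apply(np.array(p)-p0)/.1).round(3), ((R0.inv()*Rt).as_rotvec()/(np.pi/2)).round(4)
def rot(z,y):
    "tool frame with z along z and y near y"
    z=np.array(z)/np.linalg.norm(z); y=np.array(y)-np.dot(y,z)*z; y/=np.linalg.norm(y)
    return R.from_matrix(np.c_[np.cross(y,z),y,z])
E
python3 - <<'E'
from h import *
o,p,r=T(); im,K,E=cam("wrist"); c=-E[:3,:3].T@E[:3,3]
print(K, r.inv().apply(c-p).round(3), r.inv().apply(-E[2,:3]).round(3), r.inv().apply(E[0,:3]).round(3))
print(go([.44,.12,.36]))
E
```

```text
[[346.62068385   0.         320.03751306]
 [  0.         346.62068385 204.43257886]
 [  0.           0.           1.        ]] [ 0.08   0.001 -0.151] [-0.291  0.001  0.957] [-0.     1.    -0.001]
(array([ 4.498, -5.5  , -1.262]), array([0., 0., 0.]))
```

Call:
move_arm --moves "0.75 -0.92 -0.21 0 0 0 1;0.75 -0.92 -0.21 0 0 0 1;0.75 -0.92 -0.21 0 0 0 1"

```text
time: 0.45
position: [0.291, -0.4483, 0.2544]
tool_rot: [0.977, 0.214, 0.0, -0.002]
ft_force: [1.3, -0.2, 0.4]
grip_width: 0.0869
grip_force: 0.0
```

Call:
move_arm --moves "0.75 -0.92 -0.21 0 0 0 1;0.75 -0.92 -0.21 0 0 0 1;0.75 -0.92 -0.21 0 0 0 1"

```text
time: 0.75
position: [0.3206, -0.334, 0.2759]
tool_rot: [0.977, 0.215, 0.0, -0.001]
ft_force: [0.7, -0.1, -0.8]
grip_width: 0.0872
grip_force: 0.0
```

Call:
move_arm --moves "0.75 -0.92 -0.21 0 0 0 1;0.75 -0.92 -0.21 0 0 0 1;0.75 -0.92 -0.21 0 0 0 1"

```text
time: 1.05
position: [0.3501, -0.2196, 0.297]
tool_rot: [0.977, 0.215, 0.0, -0.001]
ft_force: [0.1, -0.3, -0.8]
grip_width: 0.087
grip_force: 0.0
```

Call:
move_arm --moves "0.75 -0.92 -0.21 0 0 0 1;0.75 -0.92 -0.21 0 0 0 1;0.75 -0.92 -0.21 0 0 0 1"

```text
time: 1.35
position: [0.3801, -0.1051, 0.3182]
tool_rot: [0.977, 0.215, 0.001, -0.0]
ft_force: [-0.4, -0.5, 0.4]
grip_width: 0.0871
grip_force: 0.0
```

Call:
move_arm --moves "0.75 -0.92 -0.21 0 0 0 1;0.75 -0.92 -0.21 0 0 0 1;0.75 -0.92 -0.21 0 0 0 1"

```text
time: 1.65
position: [0.4103, 0.0097, 0.3395]
tool_rot: [0.977, 0.215, 0.001, -0.0]
ft_force: [-0.1, -0.6, 0.3]
grip_width: 0.0872
grip_force: 0.0
```

Call:
move_arm --moves "0.75 -0.92 -0.21 0 0 0 1;0.75 -0.92 -0.21 0 0 0 1;0.75 -0.92 -0.21 0 0 0 1"

```text
time: 1.95
position: [0.4405, 0.1249, 0.3605]
tool_rot: [0.977, 0.215, 0.001, -0.0]
ft_force: [-0.2, -0.6, -0.8]
grip_width: 0.0871
grip_force: 0.0
```

```bash
python3 - <<'E'
from h import *
im,K,E=cam("wrist"); save("w1",im); np.savez("w1.npz",im=im,K=K,E=E)
im,K,E=cam("scene"); np.savez("s1.npz",im=im,K=K,E=E)
E
```

```text
(no output)
```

View pics/w1.png

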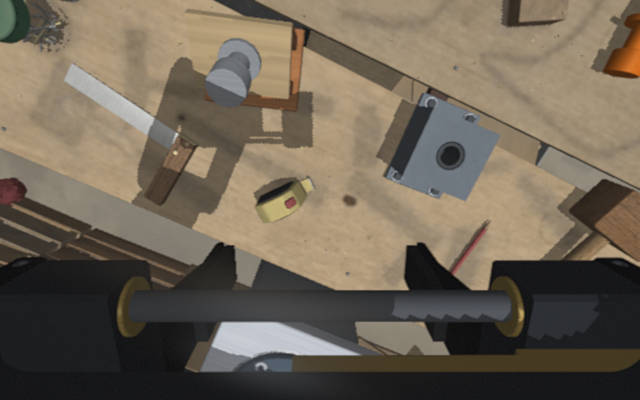

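The wrist view shows the stake head disc at about (230,83), its collar at about (240,57) and the socket at (451,155). I'll enlarge both so I can fit ellipses.

```bash
python3 - <<'E'
from h import *
w=np.load("w1.npz"); t=np.load("top.npz")
f=lambda im,x,y,n,k:cv2.resize(im[y:y+n,x:x+n],None,fx=k,fy=k,interpolation=cv2.INTER_CUBIC)
a=f(w["im"],190,30,80,5); b=f(t["im"],230,210,40,10)
save("crop2",np.hstack([a,b]))
# socket hole by darkness
for n,d,(x0,y0,x1,y1),in_ in (("wrist",w,(430,135,472,175),0),("top",t,(322,212,352,245),0)):
    g=cv2.cvtColor(d["im"],cv2.COLOR_RGB2GRAY)[y0:y1,x0:x1]; med=np.median(g)
    m=(g<0.72*med).astype(np.uint8); cs,_=cv2.findContours(m,0,cv2.CHAIN_APPROX_NONE)
    for c in cs:
        if len(c)>8 and cv2.contourArea(c)>25:
            e=cv2.fitEllipse(c); uv=np.array(e[0])+[x0,y0]; P=onz(d["K"],d["E"],uv,.085)
            dist=-(d["E"][:3,:3]@P+d["E"][:3,3])[2]; print(n,uv.round(1),np.array(e[1])/d["K"][0,0]*dist,P.round(4))
# holder top blue-grey polygon in wrist
E
```

```text
wrist [450.2 155.4] [0.03228718 0.03615433] [ 0.5214 -0.0155  0.085 ]
top [337. 227.] [0.03188907 0.03280366] [ 0.5228 -0.0159  0.085 ]
```

View pics/crop2.png

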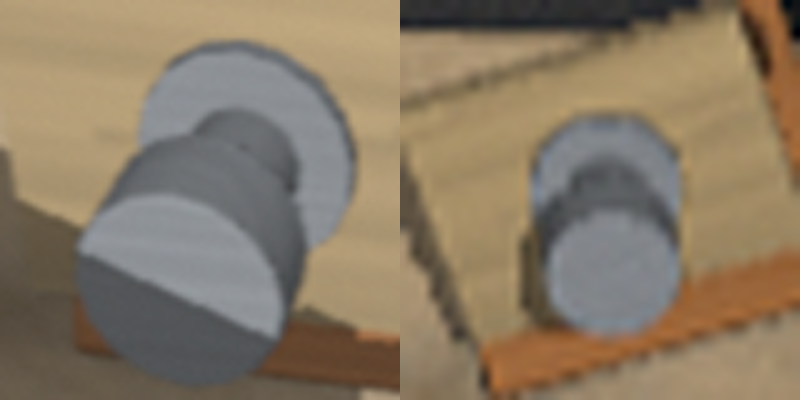

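```bash
python3 - <<'E'
from h import *
w=np.load("w1.npz"); t=np.load("top.npz")
W=lambda x,y:ray(w["K"],w["E"],((x+.5)/5-.5+190,(y+.5)/5-.5+30))
Tt=lambda x,y:ray(t["K"],t["E"],((x-400+.5)/10-.5+230,(y+.5)/10-.5+210))
# fit ellipse to rim points read in the crop
rim=np.array([(77,250),(110,212),(165,193),(215,208),(255,245),(280,300),(285,335),(262,365),(195,385),(140,362),(98,318)],np.float32)
rc=np.array([(138,125),(165,75),(225,50),(290,75),(335,130),(348,185),(335,225),(310,245)],np.float32)
(eh),(ec)=cv2.fitEllipse(rim),cv2.fitEllipse(rc); print(eh,ec)
h=tri(W(*eh[0]),Tt(613,270)); c=tri(W(*ec[0]),Tt(607,177))
a=h-c; print(h.round(4),c.round(4),np.linalg.norm(a).round(4),np.degrees(np.arccos(a[2]/np.linalg.norm(a))),np.degrees(np.arctan2(a[1],a[0])))
# rack yaw from orange front edge & top-view corner at z~0
p=[onz(t["K"],t["E"],(u/5.7+220,v/5.7+200),0) for u,v in ((107,283),(320,215))]; e=p[1]-p[0]; print(p,np.linalg.norm(e),"low side dir",np.degrees(np.arctan2(e[0],-e[1])))
def res(P,d): return proj(d["K"],d["E"],P)
print(res(h,w),res(h,t))
E
```

```text
((182.05516052246094, 289.26239013671875), (168.51292419433594, 223.86033630371094), 128.5321044921875) ((243.095703125, 155.13937377929688), (184.31434631347656, 228.8407745361328), 133.87051391601562)
[0.4857 0.2465 0.1546] [0.5146 0.2534 0.1181] 0.047 39.20453895429584 -166.4927802166124
[array([0.44768132, 0.30528453, 0.        ]), array([0.48891271, 0.1823129 , 0.        ])] 0.12969984222271744 low side dir 18.535888829341804
[225.66946092  86.61438934] [251.03126578 236.75114397]
```

```bash
cat >> h.py <<'E'
u=np.array([-.474,-.159,.866]); u/=np.linalg.norm(u)
Rg=rot(-u,[.318,-.948,0])
E
python3 - <<'E'
from h import *
w=np.load("w1.npz"); h=np.array([.4857,.2465,.1546]); print((w["E"][:3,:3]@h+w["E"][:3,3])[2])
print(go(h-.022*u+.1*u,Rg))
E
```

```text
-0.33828468276139884
(array([ 0.538, -0.964,  1.38 ]), array([-0.0184,  0.3316,  0.0696]))
```

Call:
move_arm --moves "0.54 -0.96 0.7 -0.018 0.332 0.07 1;0.54 -0.96 0.8 -0.018 0.332 0.07 1;0.54 -0.96 0.9 -0.018 0.332 0.07 1;0.54 -0.96 1 -0.018 0.332 0.07 1;0.54 -0.96 1 -0.018 0.332 0.07 1;0.54 -0.96 1 -0.018 0.332 0.07 1"

```text
time: 2.65
position: [0.4451, 0.2301, 0.2569]
tool_rot: [0.955, 0.153, 0.251, -0.041]
ft_force: [0.9, -0.0, 0.6]
grip_width: 0.087
grip_force: 0.0
```

```bash
python3 - <<'E'
from h import *
im,K,E=cam("wrist"); np.savez("w2.npz",im=im,K=K,E=E)
save("w2",im); h=np.array([.4857,.2465,.1546]);print(proj(K,E,h),proj(K,E,h-.06*u)); print(go(h-.022*u,Rg), go(h+.05*u,Rg))
E
```

```text
[315.52099102 219.79654017] [316.15010926 198.55407465]
(array([-0.155, -0.033,  1.329]), array([ 0.0015,  0.0031, -0.0031])) (array([-0.159, -0.032,  0.609]), array([ 0.0015,  0.0031, -0.0031]))
```

View pics/w2.png

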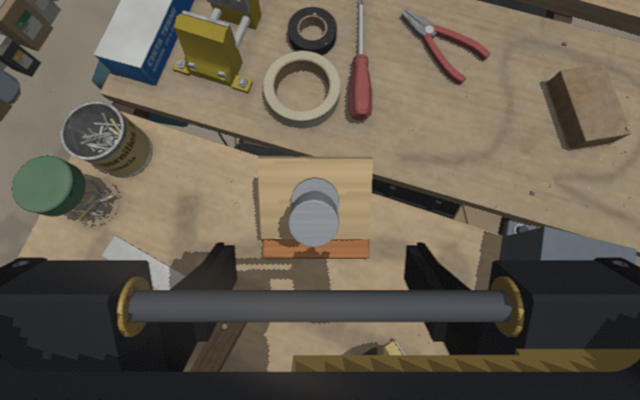

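The wrist view shows the head disc centred at about (314,222), against a predicted (315,220), so the estimate holds to about 1 mm. The rack edges are square with the image. I'll go in along the axis.

Call:
move_arm --moves "-0.155 -0.045 0.3 0 0.003 -0.003 1;-0.155 -0.045 0.6 0 0.003 -0.003 1;-0.155 -0.045 0.6 0 0.003 -0.003 1"

```text
time: 3.0
position: [0.4645, 0.2403, 0.198]
tool_rot: [0.953, 0.155, 0.256, -0.041]
ft_force: [-0.3, 0.7, 0.4]
grip_width: 0.0871
grip_force: 0.0
```

Call:
move_arm --moves "0 0 0.25 0 0 0 1;0 0 0.5 0 0 0 1;0 0 0.72 0 0 0 1;0 0 0.72 0 0 0 1"

```text
time: 3.4
position: [0.4986, 0.2527, 0.1409]
tool_rot: [0.952, 0.155, 0.259, -0.043]
ft_force: [0.0, -0.1, 0.1]
grip_width: 0.0868
grip_force: 0.0
```

Call:
move_arm --moves "0 0 0 0 0 0 0.4;0 0 0 0 0 0 0.4;0 0 0 0 0 0 0.4;0 0 0 0 0 0 0.4;0 0 0 0 0 0 0.4;0 0 0 0 0 0 0.4" --squeeze 50

```text
time: 4.0
position: [0.4961, 0.2524, 0.1397]
tool_rot: [0.953, 0.155, 0.257, -0.042]
ft_force: [-0.9, 0.4, 0.3]
grip_width: 0.0471
grip_force: 0.0
```

Call:
move_arm --moves "0 0 0 0 0 0 0;0 0 0 0 0 0 0;0 0 0 0 0 0 0;0 0 0 0 0 0 0;0 0 0 0 0 0 0"

```text
time: 4.5
position: [0.4959, 0.2526, 0.1395]
tool_rot: [0.953, 0.156, 0.257, -0.042]
ft_force: [-3.1, 1.9, 5.5]
grip_width: 0.041
grip_force: 50.0
```

Call:
move_arm --moves "0 0 -0.1 0 0 0 0;0 0 -0.2 0 0 0 0;0 0 -0.3 0 0 0 0;0 0 -0.4 0 0 0 0;0 0 -0.5 0 0 0 0;0 0 -0.65 0 0 0 0;0 0 -0.8 0 0 0 0;0 0 -1 0 0 0 0;0 0 -1 0 0 0 0"

```text
time: 5.4
position: [0.4463, 0.2359, 0.2255]
tool_rot: [0.953, 0.156, 0.256, -0.042]
ft_force: [0.3, 0.4, -6.2]
grip_width: 0.0409
grip_force: 50.0
```

```bash
python3 - <<'E'
from h import *
o,p,r=T(); print(p,o["ft_force"],o["grip_width"],o["grip_force"])
im,K,E=cam("wrist"); np.savez("w3.npz",im=im,K=K,E=E)
im2,K2,E2=cam("scene"); np.savez("s3.npz",im=im2,K=K2,E=E2)
save("w3",cv2.resize(np.hstack([im[130:290,240:400],im2[130:290,180:340]]),None,fx=2.5,fy=2.5,interpolation=cv2.INTER_CUBIC))
Rv=rot([0,0,-1],[.2,-.98,0]); print(go([.522,-.0157,.25],Rv),go([p[0],p[1],.28],Rv))
E
```

```text
[0.44626892 0.23585037 0.22545084] [ 0.27914541  0.38697903 -6.19767615] 0.04092874990604108 50.00068773748353
(array([ 0.047,  2.624, -0.266]), array([-0.0203, -0.3336,  0.0757])) (array([ 0.267, -0.002, -0.485]), array([-0.0203, -0.3336,  0.0757]))
```

View pics/w3.png

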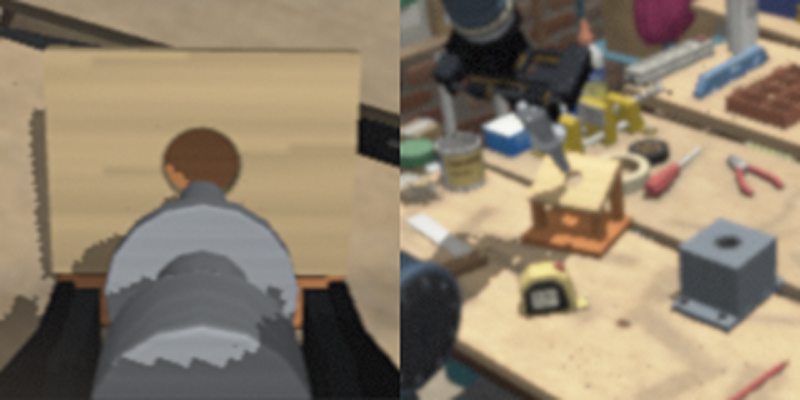

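The stake is out of the rack and held; the load reads 6.2 N. Now I'll turn it upright.

Call:
move_arm --moves "0.1 0 -0.3 -0.007 -0.11 0.025 0;0.2 0 -0.48 -0.0135 -0.22 0.05 0;0.267 0 -0.485 -0.0203 -0.3336 0.0757 0;0.267 0 -0.485 -0.0203 -0.3336 0.0757 0;0.267 0 -0.485 -0.0203 -0.3336 0.0757 0;0.267 0 -0.485 -0.0203 -0.3336 0.0757 0"

```text
time: 6.1
position: [0.4498, 0.2366, 0.2795]
tool_rot: [0.995, 0.1, 0.002, -0.0]
ft_force: [-0.9, 0.3, -6.2]
grip_width: 0.0413
grip_force: 50.0
```

```bash
python3 - <<'E'
from h import *
Rv=rot([0,0,-1],[.2,-.98,0]); print(go([.522,-.0157,.26],Rv))
E
```

```text
(array([0.202, 2.617, 0.194]), array([-0.0004, -0.0023, -0.    ]))
```

Call:
move_arm --moves "0.07 0.4 0 0 -0.002 0 0;0.07 0.87 0 0 -0.002 0 0;0.07 0.87 0 0 -0.002 0 0"

```text
time: 6.4
position: [0.4725, 0.1474, 0.2796]
tool_rot: [0.995, 0.098, -0.0, 0.002]
ft_force: [0.4, 0.6, -5.7]
grip_width: 0.0409
grip_force: 50.0
```

Call:
move_arm --moves "0.07 0.4 0 0 0 0 0;0.07 0.87 0 0 0 0 0;0.07 0.87 0 0 0 0 0"

```text
time: 6.7
position: [0.4973, 0.0633, 0.2801]
tool_rot: [0.995, 0.098, 0.001, 0.002]
ft_force: [1.4, 1.3, -5.7]
grip_width: 0.0409
grip_force: 50.0
```

Call:
move_arm --moves "0.06 0.4 0 0 0 0 0;0.06 0.87 0.1 0 0 0 0;0.06 0.87 0.15 0 0 0 0;0.06 0.87 0.15 0 0 0 0;0.06 0.87 0.15 0 0 0 0"

```text
time: 7.2
position: [0.5177, -0.0145, 0.2651]
tool_rot: [0.995, 0.101, -0.001, -0.001]
ft_force: [0.3, 1.6, -6.2]
grip_width: 0.0407
grip_force: 50.0
```

```bash
python3 - <<'E'
from h import *
o,p,r=T(); print(p,r.apply([0,0,1]).round(3))
for i,n in enumerate(("wrist","scene","top")):
    im,K,E=cam(n); np.savez(n[0]+"4.npz",im=im,K=K,E=E)
    tip=p-[0,0,.12]; print(n,proj(K,E,tip),proj(K,E,p),proj(K,E,[.522,-.0157,.085]))
    if n=="wrist": a=cv2.resize(im[170:330,240:400],None,fx=2.5,fy=2.5,interpolation=cv2.INTER_CUBIC)
    if n=="scene": b=cv2.resize(im[170:270,270:370],None,fx=4,fy=4,interpolation=cv2.INTER_CUBIC)
save("w4",np.hstack([a,b]))
E
```

```text
[ 0.51771799 -0.01454052  0.26512408] [-0.003  0.001 -1.   ]
wrist [319.36541929 201.50106707] [318.54265095 272.23777018] [321.60704625 180.06331155]
scene [309.81476953 209.68566935] [309.12587408 173.89108591] [311.28052147 226.02935651]
top [337.3958712  227.55966496] [339.39113854 225.26603545] [336.88814699 227.23427721]
```

View pics/w4.png

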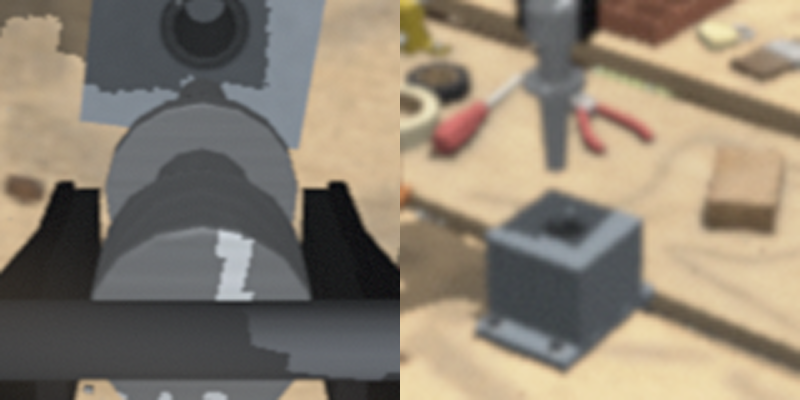

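The wrist crop puts the socket at (322,180) and the stake on column about 321. In the scene crop the tip is at (309,212) and upright, over the socket at (311,226). The remaining shift is about 4 mm in tool x and 1.5 mm in tool y. Then I'll go down.

Call:
move_arm --moves "0.04 0.015 0.1 0 0.0015 0 0;0.04 0.015 0.3 0 0.0015 0 0;0.04 0.015 0.4 0 0.0015 0 0;0.04 0.015 0.5 0 0.0015 0 0;0.04 0.015 0.6 0 0.0015 0 0;0.04 0.015 0.65 0 0.0015 0 0;0.04 0.015 0.65 0 0.0015 0 0"

```text
time: 8.05
position: [0.5234, -0.0161, 0.2006]
tool_rot: [0.995, 0.1, 0.001, -0.0]
ft_force: [1.2, 1.8, -7.6]
grip_width: 0.0409
grip_force: 50.0
```

Call:
move_arm --moves "0 0 0.1 0 0 0 0;0 0 0.2 0 0 0 0;0 0 0.3 0 0 0 0;0 0 0.35 0 0 0 0;0 0 0.35 0 0 0 0"

```text
time: 8.55
position: [0.5241, -0.0157, 0.1652]
tool_rot: [0.995, 0.1, 0.002, -0.001]
ft_force: [3.8, 3.3, -8.9]
grip_width: 0.0409
grip_force: 50.0
```

Call:
move_arm --moves "0 0 0.05 0 0 0 0;0 0 0.1 0 0 0 0;0 0 0.1 0 0 0 0"

```text
time: 8.85
position: [0.5248, -0.0151, 0.1559]
tool_rot: [0.995, 0.1, 0.003, -0.001]
ft_force: [4.7, 6.4, -5.4]
grip_width: 0.0409
grip_force: 50.0
```

```bash
python3 - <<'E'
from h import *
o,p,r=T(); print(p,o["ft_force"],o["moment"],r.apply([0,0,1]).round(4))
im,K,E=cam("scene"); np.savez("s5.npz",im=im,K=K,E=E)
save("s5",cv2.resize(im[170:270,260:380],None,fx=6,fy=6,interpolation=cv2.INTER_CUBIC))
E
```

```text
[ 0.52483464 -0.01514445  0.15590472] [ 4.70246268  6.4060818  -5.42335426] [ 1.5579237  -1.06645099 -0.04225248] [ 0.0055  0.0029 -1.    ]
```

View pics/s5.png

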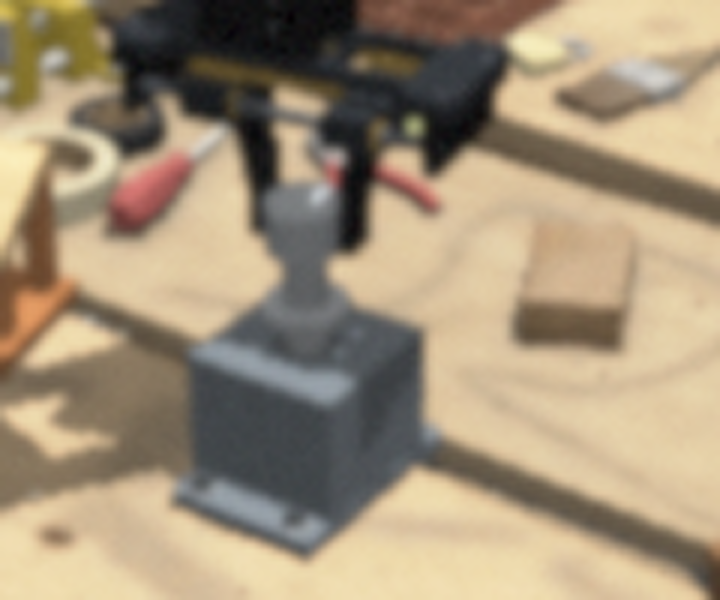

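The stake is well down in the socket and upright. The side forces of +4.7 N in x and +6.4 N in y say the socket lies a little further towards +x and +y, so I'll yield that way.

Call:
move_arm --moves "0.015 -0.015 0 0 0 0 0;0.025 -0.025 0 0 0 0 0;0.025 -0.025 0 0 0 0 0;0.025 -0.025 0 0 0 0 0"

```text
time: 9.3
position: [0.5255, -0.0139, 0.1559]
tool_rot: [0.995, 0.101, 0.001, 0.0]
ft_force: [3.0, -0.1, -6.7]
grip_width: 0.041
grip_force: 50.0
```

Call:
move_arm --moves "0.02 0 0 0 0 0 0;0.02 0 0 0 0 0 0;0.02 0 0.03 0 0 0 0;0.02 0 0.05 0 0 0 0;0.02 0 0.05 0 0 0 0;0.02 0 0.05 0 0 0 0"

```text
time: 9.9
position: [0.5269, -0.0132, 0.1509]
tool_rot: [0.995, 0.101, 0.001, -0.0]
ft_force: [0.8, -2.1, -6.8]
grip_width: 0.0409
grip_force: 50.0
```

Call:
move_arm --moves "0 0.01 0.02 0 0 0 0;0 0.01 0.03 0 0 0 0;0 0.01 0.03 0 0 0 0"

```text
time: 10.2
position: [0.5272, -0.0136, 0.1481]
tool_rot: [0.995, 0.1, 0.001, -0.0]
ft_force: [1.8, 2.2, -4.4]
grip_width: 0.0408
grip_force: 50.0
```

Call:
move_arm --moves "0 0 0.01 0 0 0 0;0 0 0.02 0 0 0 0;0 0 0.02 0 0 0 0"

```text
time: 10.5
position: [0.5276, -0.0136, 0.1466]
tool_rot: [0.995, 0.1, 0.001, -0.0]
ft_force: [1.1, 2.5, 0.9]
grip_width: 0.0409
grip_force: 50.0
```

Call:
move_arm --moves "0 0 0 0 0 0 0.7;0 0 0 0 0 0 0.8;0 0 0 0 0 0 0.9;0 0 0 0 0 0 1;0 0 0 0 0 0 1"

```text
time: 11.0
position: [0.5272, -0.0142, 0.1461]
tool_rot: [0.995, 0.101, 0.001, -0.0]
ft_force: [-0.3, -0.3, -0.8]
grip_width: 0.0733
grip_force: 0.0
```

Call:
move_arm --moves "0 0 -0.2 0 0 0 1;0 0 -0.4 0 0 0 1;0 0 -0.7 0 0 0 1;0 0 -1 0 0 0 1;0 0 -1 0 0 0 1"

```text
time: 11.5
position: [0.5299, -0.0147, 0.2502]
tool_rot: [0.995, 0.101, 0.005, 0.002]
ft_force: [-0.0, -1.0, -0.1]
grip_width: 0.0867
grip_force: 0.0
```

```bash
python3 - <<'E'
from h import *
t=np.load("top.npz"); K,E,im=t["K"],t["E"],t["im"]
hsv=cv2.cvtColor(im,cv2.COLOR_RGB2HSV)
# mallet: brown vs bench: print contour
roi=im[200:300,395:455]; h=hsv[200:300,395:455]
g=cv2.cvtColor(roi,cv2.COLOR_RGB2GRAY)
print(hsv[222,427],hsv[270,417],hsv[270,440],hsv[270,400],hsv[240,405])
a=cv2.resize(roi,None,fx=6,fy=6,interpolation=cv2.INTER_CUBIC)
im,K,E=cam("wrist"); np.savez("w6.npz",im=im,K=K,E=E)
o,p,r=T(); print(p,proj(K,E,[.527,-.0135,.161]))
b=cv2.resize(im[150:350,240:400],None,fx=2.7,fy=3,interpolation=cv2.INTER_CUBIC)
save("mal",np.hstack([a,b]))
E
```

```text
[ 13 120 125] [ 16 105 134] [ 18  89 163] [ 18  87 155] [ 18  80 162]
[ 0.5284004  -0.01440986  0.24812666] [316.06612658 218.30670898]
```

View pics/mal.png

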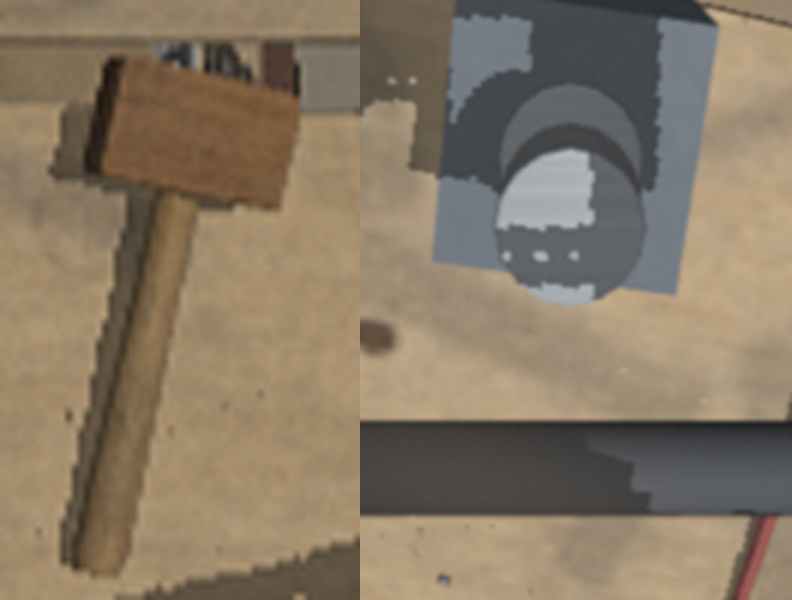

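The left crop shows the mallet: top-face corners of the head at (122,58), (298,98), (280,210) and (100,175), handle root at (178,200) and end at (102,570). The right crop shows the stake standing in the socket, with its head centred at (318,226) in wrist pixels.

```bash
python3 - <<'E'
from h import *
t=np.load("top.npz"); K,E=t["K"],t["E"]
P=lambda x,y,z:onz(K,E,((x+.5)/6-.5+395,(y+.5)/6-.5+200),z)
c=[P(*q,.065) for q in ((122,58),(298,98),(280,210),(100,175))]
print([np.linalg.norm(c[i]-c[i-1]).round(3) for i in range(4)])
hc=np.mean(c,0); r=P(178,200,.03); e=P(102,570,.03)
print(hc.round(4),r.round(4),e.round(4),np.linalg.norm((e-hc)[:2]))
d=(e-r)[:2]; d/=np.linalg.norm(d); d2=(c[2]-c[1]+c[3]-c[0])[:2]; d2/=np.linalg.norm(d2); print("dirs",d,d2)
print("grip est",hc[:2]+.06*d, e[:2]-.185*d)
w=np.load("w6.npz"); s=onz(w["K"],w["E"],(317.8,225.7),.164); print("stake top",s)
g=(hc[:2]+.06*d+e[:2]-.185*d)/2; q=np.array([-d[1],d[0],0]); 
o,p,_=T()
for Y in (q,-q):
    print(q,go([g[0],g[1],.15],rot([0,0,-1],Y)))
E
```

```text
[np.float64(0.064), np.float64(0.097), np.float64(0.061), np.float64(0.098)]
[ 0.5438 -0.3096  0.065 ] [ 0.5104 -0.3052  0.03  ] [ 0.31   -0.2627  0.03  ] 0.238450409488693
dirs [-0.97826015  0.2073815 ] [-0.98390349  0.17870063]
grip est [ 0.48506844 -0.29711849] [ 0.49094423 -0.30105353]
stake top [ 0.52267836 -0.01567655  0.164     ]
[-0.2073815  -0.97826015  0.        ] (array([-0.972,  2.706,  0.981]), array([ 0.0006, -0.0043,  0.2613]))
[-0.2073815  -0.97826015  0.        ] (array([-0.972,  2.706,  0.981]), array([ 6.0000e-03,  9.0000e-04, -1.7387e+00]))
```

Call:
move_arm --moves "-0.4 0.45 -0.1 0 0 0 1;-0.48 0.95 -0.1 0 0 0 1;-0.48 0.95 -0.1 0 0 0 1"

```text
time: 11.85
position: [0.4985, -0.1205, 0.2553]
tool_rot: [0.995, 0.099, 0.001, 0.001]
ft_force: [0.1, -0.2, 0.0]
grip_width: 0.0872
grip_force: 0.0
```

Call:
move_arm --moves "-0.4 0.45 0 0 0 0 1;-0.48 0.95 0.1 0 0 0.1 1;-0.48 0.95 0.2 0 0 0.19 1;-0.48 0.95 0.2 0 0 0.26 1;-0.48 0.95 0.2 0 0 0.26 1"

```text
time: 12.35
position: [0.4702, -0.2191, 0.2342]
tool_rot: [0.995, -0.104, -0.001, -0.001]
ft_force: [0.9, 0.3, 0.1]
grip_width: 0.087
grip_force: 0.0
```

```bash
cat >> h.py <<'E'
d=np.array([-.981,.195,0]); d/=np.linalg.norm(d); q=np.array([-d[1],d[0],0])
Rm=rot([0,0,-1],q)
E
python3 - <<'E'
from h import *
print(T()[1],go([.488,-.299,.2],Rm))
E
```

```text
[ 0.47019771 -0.21914398  0.23419081] (array([0.34 , 0.745, 0.339]), array([-0.0018,  0.0011, -0.0076]))
```

Next I'll go above the mallet, then measure the handle from close by with a colour mask.

Call:
move_arm --moves "0.34 0.4 0.1 -0.002 0.001 -0.008 1;0.34 0.745 0.34 -0.002 0.001 -0.008 1;0.34 0.745 0.34 -0.002 0.001 -0.008 1;0.34 0.745 0.34 -0.002 0.001 -0.008 1"

```text
time: 12.75
position: [0.4885, -0.2984, 0.2006]
tool_rot: [0.995, -0.097, 0.0, -0.0]
ft_force: [-0.4, 0.7, -0.6]
grip_width: 0.0871
grip_force: 0.0
```

```bash
python3 - <<'E'
from h import *
im,K,E=cam("wrist"); np.savez("w7.npz",im=im,K=K,E=E); o,p,r=T(); print(p)
g=np.array([.488,-.299,0])
for s in (0,.024,-.036,-.06,-.096): print(s,[proj(K,E,g+d*s*-1+q*w+[0,0,z]).round(0).tolist() for w,z in ((0,.03),(-.05,.065),(.05,.065))])
hsv=cv2.cvtColor(im,cv2.COLOR_RGB2HSV)
for row in range(40,260,15):
    print(row,[tuple(int(v) for v in hsv[row,c]) for c in range(170,480,20)] if row in (85,175,220) else "")
E
```

```text
[ 0.48877553 -0.2979022   0.20135197]
0 [[320.0, 187.0], [262.0, 197.0], [378.0, 198.0]]
0.024 [[320.0, 163.0], [260.0, 170.0], [380.0, 170.0]]
-0.036 [[320.0, 223.0], [264.0, 236.0], [376.0, 237.0]]
-0.06 [[320.0, 245.0], [265.0, 261.0], [375.0, 261.0]]
-0.096 [[320.0, 277.0], [267.0, 296.0], [373.0, 296.0]]
40 
55 
70 
85 [(18, 69, 159), (18, 68, 157), (18, 71, 148), (17, 70, 142), (18, 71, 141), (15, 103, 79), (15, 102, 65), (14, 93, 63), (15, 81, 82), (17, 69, 92), (16, 71, 118), (18, 73, 154), (20, 41, 143), (18, 76, 172), (17, 73, 177), (17, 78, 170)]
100 
115 
130 
145 
160 
175 [(18, 73, 105), (17, 66, 100), (19, 64, 96), (19, 66, 93), (18, 61, 84), (18, 64, 107), (18, 67, 130), (18, 91, 76), (18, 92, 80), (17, 73, 175), (18, 74, 180), (18, 75, 181), (17, 73, 184), (18, 74, 182), (17, 77, 183), (17, 72, 57)]
190 
205 
220 [(19, 73, 102), (18, 73, 105), (17, 76, 101), (18, 73, 105), (19, 71, 104), (17, 72, 173), (17, 77, 149), (17, 94, 73), (16, 94, 79), (18, 77, 168), (18, 78, 170), (18, 75, 181), (18, 76, 181), (18, 74, 186), (18, 78, 174), (16, 79, 55)]
235 
250
```

```bash
python3 - <<'E'
from h import *
w=np.load("w7.npz"); hsv=cv2.cvtColor(cv2.GaussianBlur(w["im"],(5,5),0),cv2.COLOR_RGB2HSV)
m=((hsv[...,1]>84)&(hsv[...,2]>40)).astype(np.uint8)
m[265:]=0; m=cv2.morphologyEx(m,cv2.MORPH_OPEN,np.ones((7,7)))
n,l,st,_=cv2.connectedComponentsWithStats(m); k=l[220,320] or 1+np.argmax(st[1:,4]); print(st[k])
for row in range(0,262,10):
    x=np.where(l[row]==k)[0]
    if len(x): print(row,x.min(),x.max(),len(x))
E
```

```text
[  261    83   124   182 12215]
90 261 382 122
100 261 384 124
110 261 384 124
120 262 383 122
130 262 382 121
140 262 381 120
150 263 381 119
160 263 379 117
170 310 333 24
180 310 332 23
190 310 332 23
200 310 331 22
210 310 332 23
220 310 331 22
230 310 331 22
240 309 332 24
250 309 332 24
260 308 332 25
```

The handle is at column 321 (predicted 320) and the near edge of the head at row 165 (predicted 170), so I'll shift about 4 mm in tool x and go down.

Call:
move_arm --moves "0.04 0.005 0.4 0 0 0 1;0.04 0.005 0.8 0 0 0 1;0.04 0.005 1 0 0 0 1;0.04 0.005 1 0 0 0 1"

```text
time: 13.2
position: [0.4918, -0.2976, 0.0998]
tool_rot: [0.995, -0.096, -0.001, -0.001]
ft_force: [-0.0, 0.5, -0.4]
grip_width: 0.087
grip_force: 0.0
```

Call:
move_arm --moves "0 0 0.3 0 0 0 1;0 0 0.55 0 0 0 1;0 0 0.7 0 0 0 1;0 0 0.76 0 0 0 1;0 0 0.76 0 0 0 1;0 0 0.76 0 0 0 1"

```text
time: 13.8
position: [0.4943, -0.3015, 0.0272]
tool_rot: [0.995, -0.097, 0.002, 0.002]
ft_force: [-0.4, 0.8, 0.3]
grip_width: 0.0871
grip_force: 0.0
```

Call:
move_arm --moves "0 0 0 0 0 0 0.4;0 0 0 0 0 0 0.2;0 0 0 0 0 0 0;0 0 0 0 0 0 0;0 0 0 0 0 0 0;0 0 0 0 0 0 0;0 0 0 0 0 0 0;0 0 0 0 0 0 0" --squeeze 60

```text
time: 14.6
position: [0.4934, -0.301, 0.0259]
tool_rot: [0.995, -0.097, 0.001, 0.001]
ft_force: [-0.8, -0.2, -0.1]
grip_width: 0.0309
grip_force: 0.0
```

Call:
move_arm --moves "0 0 0 0 0 0 0;0 0 0 0 0 0 0;0 0 0 0 0 0 0"

```text
time: 14.9
position: [0.4934, -0.301, 0.0259]
tool_rot: [0.995, -0.097, 0.001, 0.001]
ft_force: [0.1, 0.2, -0.7]
grip_width: 0.0236
grip_force: 60.0
```

Call:
move_arm --moves "0 0 -0.2 0 0 0 0;0 0 -0.5 0 0 0 0;0 0 -1 0 0 0 0;0 0 -1 0 0 0 0"

```text
time: 15.3
position: [0.4963, -0.3034, 0.1312]
tool_rot: [0.995, -0.097, 0.006, 0.005]
ft_force: [1.2, -1.2, -3.7]
grip_width: 0.024
grip_force: 60.0
```

Call:
move_arm --moves "0 0 -0.5 0 0 0 0;0 0 -1 0 0 0 0;0 0 -1 0 0 0 0;0 0 -1 0 0 0 0"

```text
time: 15.7
position: [0.4924, -0.3001, 0.2256]
tool_rot: [0.995, -0.097, 0.001, 0.001]
ft_force: [1.0, 0.3, -6.0]
grip_width: 0.0236
grip_force: 60.0
```

```bash
python3 - <<'E'
from h import *
o,p,r=T(); print(p,o["ft_force"],o["moment"],o["grip_force"])
ims={}
for n in ("wrist","scene","top"):
    im,K,E=cam(n); np.savez(n[0]+"8.npz",im=im,K=K,E=E)
w=np.load("w8.npz"); hsv=cv2.cvtColor(cv2.GaussianBlur(w["im"],(5,5),0),cv2.COLOR_RGB2HSV)
m=((hsv[...,1]>84)&(hsv[...,2]>40)).astype(np.uint8); m[265:]=0; m=cv2.morphologyEx(m,cv2.MORPH_OPEN,np.ones((7,7)))
n,l,st,_=cv2.connectedComponentsWithStats(m); k=1+np.argmax(st[1:,4]); print(st[k])
for row in range(0,262,10):
    x=np.where(l[row]==k)[0]
    if len(x): print(row,x.min(),x.max(),len(x))
K,E=w["K"],w["E"]
for x,z in ((.024,.027),(.096,.027)):   # predicted head top edges (tool frame: x ahead, z up of grasp pt +35)
    print([proj(K,E,p+r.apply([x,s,-.008-.035])).round(0).tolist() for s in (-.05,.05)])
E
```

```text
[ 0.49244444 -0.30011509  0.22559124] [ 0.96038844  0.32921699 -6.02604121] [0.06402918 0.21000778 0.00061181] 59.983066096901894
[  167    81   309   184 51428]
90 168 467 300
100 167 475 309
110 169 475 307
120 170 473 304
130 171 472 302
140 172 470 299
150 173 469 297
160 175 468 294
170 176 468 293
180 177 465 289
190 179 463 285
200 180 461 282
210 182 460 279
220 184 458 275
230 186 456 271
240 187 453 267
250 189 451 263
260 259 381 123
[[173.0, 270.0], [463.0, 270.0]]
[[142.0, 42.0], [493.0, 42.0]]
```

```bash
python3 - <<'E'
from h import *
w=np.load("w8.npz"); K,E=w["K"],w["E"]; o,p,r=T()
def pt(u1,u2,v):
    D=.1*K[0,0]/(u2-u1); x=np.linalg.inv(K)@[(u1+u2)/2,v,1]; return r.inv().apply(E[:3,:3].T@(np.array([x[0],-x[1],-x[2]])*D-E[:3,3])-p)
a=pt(189,452,255); b=pt(167,476,90); print(a,b,np.linalg.norm(a-b),np.degrees(np.arctan2(b[2]-a[2],b[0]-a[0])))
g=cv2.cvtColor(w["im"],cv2.COLOR_RGB2GRAY)
print([int(v) for v in g[60:110:2,320]],[int(v) for v in g[236:276:2,220]])
E
```

```text
[ 0.02517447  0.00170651 -0.03323935] [ 0.08469582  0.00199104 -0.03595733] 0.05958404649306319 -2.6145271401987458
[172, 172, 171, 173, 143, 137, 152, 152, 152, 152, 154, 87, 67, 69, 121, 137, 136, 136, 134, 132, 132, 131, 129, 128, 129] [74, 75, 70, 72, 80, 79, 77, 74, 77, 80, 79, 74, 49, 33, 37, 36, 36, 36, 38, 38]
```

Call:
move_arm --moves "-0.15 -0.3 -0.05 0 0 0 0;-0.25 -0.6 -0.05 0 0 0 0;-0.29 -0.95 -0.05 0 0 0 0;-0.29 -0.95 -0.05 0 0 0 0"

```text
time: 16.25
position: [0.48, -0.196, 0.228]
tool_rot: [0.995, -0.095, -0.002, -0.002]
ft_force: [-1.1, -0.6, -5.2]
grip_width: 0.0239
grip_force: 60.0
```

Call:
move_arm --moves "-0.15 -0.3 -0.05 0 0 0 0;-0.25 -0.6 -0.05 0 0 0 0;-0.29 -0.95 -0.05 0 0 0 0;-0.29 -0.95 -0.05 0 0 0 0"

```text
time: 16.65
position: [0.4703, -0.0985, 0.2334]
tool_rot: [0.995, -0.095, -0.002, -0.001]
ft_force: [0.5, -0.7, -5.0]
grip_width: 0.0238
grip_force: 60.0
```

Call:
move_arm --moves "-0.15 -0.3 -0.05 0 0 0 0;-0.25 -0.6 -0.05 0 0 0 0;-0.29 -0.95 -0.05 0 0 0 0;-0.29 -0.95 -0.05 0 0 0 0;-0.29 -0.95 -0.05 0 0 0 0"

```text
time: 17.15
position: [0.4623, -0.0039, 0.239]
tool_rot: [0.995, -0.096, 0.001, 0.002]
ft_force: [-0.8, -1.3, -4.4]
grip_width: 0.0239
grip_force: 60.0
```

```bash
python3 - <<'E'
from h import *
o,p,r=T(); print(p,r.apply([1,0,0]),r.apply([0,0,1]),o["ft_force"],o["moment"],go([.4627,-.0038,.2],Rm))
im,K,E=cam("scene"); np.savez("s9.npz",im=im,K=K,E=E)
# compare stake & mallet in the scene view: brown / grey masks per column
hc=p+r.apply([.061,.0017,.026]); print("cheek",hc,proj(K,E,hc),[proj(K,E,p+r.apply([a,b,c])).round(0).tolist() for a in(.025,.097) for b in(-.05,.05) for c in (.026,-.039)],"staketop",proj(K,E,[.5225,-.0157,.163]))
hsv=cv2.cvtColor(im,cv2.COLOR_RGB2HSV)
for row in range(150,235,5): print(row,"".join("B" if (h<16 and s>85) else "g" if s<60 else "." for h,s,v in hsv[row,280:350].astype(int)))
E
```

```text
[ 0.46227216 -0.00394234  0.23898502] [ 0.98153437 -0.19128057  0.00141952] [ 8.08018601e-04 -3.27484366e-03 -9.99994311e-01] [-0.82203107 -1.34833264 -4.43355868] [ 0.01561217  0.08989453 -0.00790371] (array([ 0.003, -0.003,  0.39 ]), array([ 0.0019, -0.0009,  0.0024]))
cheek [ 0.52184158 -0.0173642   0.21307696] [311.02961834 189.57296532] [[291.0, 188.0], [290.0, 168.0], [312.0, 199.0], [312.0, 178.0], [309.0, 181.0], [309.0, 162.0], [331.0, 191.0], [331.0, 171.0]] staketop [310.99424642 204.07114385]
150 gggggggg.ggg...gg.g.gggggg......gggggggg.....gg.......................
155 g.gg.g...ggg.ggggggggggg...gggg..gg........gggg.........BBB...........
160 ........ggggggggggggg.......ggggggggggggggg...BBBBBBBBBBBBBBBBBBBBBBBB
165 ..ggggggggg......ggggggggggggggggggggggggggg..BBBBBBBBBBBBBBBBBBBBBBBB
170 ......ggggggg.....gggg.gggggggggg.gg.g.g.ggBBBBBBBBBBBBBBBBBBBBBBBBBBB
175 .......gggggg...gggggggggggg.g.g.gggg.BB.BBBBBBBBBBBBBBBBBBBBBBB......
180 ........gggggggg..gg.gggBgBBBBBBBBBBBBBBBBBBBBBB..BBBBBBB.............
185 ........B.......gg.gg.BBBB.BBBBBBBBBBBBBBBBBBBBB......................
190 ...............Bggggg.BBBB.BBBBBBBBBBBBBBBBBBB........................
195 .......BBB..gggg..........BBBBBBBBBBBBBBB.............................
200 BBBBBBBBBBB.......................BBBB......BBBBBBB...................
205 BBBBBBB.................gggggggggggggBBBB.............................
210 ........................gggggggggggggg...............................B
215 ..........................gggggggggg..................................
220 ......................ggggggggggggggggggg..........................B.B
225 g...............ggggggggggggggggggggggggggggggggggg................B..
230 ...........gggggggggggggggggggggggggggggggggggggggg...................
```

Cheek and stake head both project to column 311, so they are aligned. I'll lower to just above the head.

Call:
move_arm --moves "0 0.0 0.15 0.002 0 0.002 0;0 0 0.3 0.002 0 0.002 0;0 0 0.42 0.002 0 0.002 0;0 0 0.42 0.002 0 0.002 0;0 0 0.42 0.002 0 0.002 0"

```text
time: 17.7
position: [0.4629, -0.0052, 0.1978]
tool_rot: [0.995, -0.099, 0.001, -0.0]
ft_force: [0.7, 0.4, -4.8]
grip_width: 0.0241
grip_force: 60.0
```

Call:
move_arm --moves "0 0 0.01 0 0 0 0;0 0 0.02 0 0 0 0;0 0 0.03 0 0 0 0;0 0 0.04 0 0 0 0;0 0 0.05 0 0 0 0;0 0 0.05 0 0 0 0"

```text
time: 18.3
position: [0.4626, -0.004, 0.1929]
tool_rot: [0.995, -0.098, 0.002, -0.0]
ft_force: [-0.2, -0.8, -5.3]
grip_width: 0.0239
grip_force: 60.0
```

Call:
move_arm --moves "0 0 0.01 0 0 0 0;0 0 0.02 0 0 0 0;0 0 0.03 0 0 0 0;0 0 0.03 0 0 0 0"

```text
time: 18.7
position: [0.4626, -0.0041, 0.1899]
tool_rot: [0.995, -0.099, 0.002, -0.0]
ft_force: [0.3, 0.5, -5.3]
grip_width: 0.024
grip_force: 60.0
```

Call:
move_arm --moves "0 0 0.01 0 0 0 0;0 0 0.02 0 0 0 0;0 0 0.02 0 0 0 0"

```text
time: 19.0
position: [0.4626, -0.0041, 0.1879]
tool_rot: [0.995, -0.099, 0.002, -0.0]
ft_force: [-0.2, -0.1, -4.2]
grip_width: 0.0239
grip_force: 60.0
```

Call:
move_arm --moves "0 0 0.01 0 0 0 0;0 0 0.02 0 0 0 0;0 0 0.02 0 0 0 0"

```text
time: 19.3
position: [0.4627, -0.0041, 0.186]
tool_rot: [0.995, -0.099, 0.002, -0.0]
ft_force: [-0.6, -0.6, -3.8]
grip_width: 0.0236
grip_force: 60.0
```

Call:
move_arm --moves "0 0 0.01 0 0 0 0;0 0 0.02 0 0 0 0;0 0 0.02 0 0 0 0"

```text
time: 19.6
position: [0.4626, -0.0041, 0.1842]
tool_rot: [0.995, -0.099, 0.002, -0.0]
ft_force: [-1.8, -0.3, -0.2]
grip_width: 0.024
grip_force: 60.0
```

Contact: the mallet is pressing with about 5 N. I'll keep pressing in small steps.

Call:
move_arm --moves "0 0 0.01 0 0 0 0;0 0 0.02 0 0 0 0;0 0 0.03 0 0 0 0;0 0 0.03 0 0 0 0"

```text
time: 20.0
position: [0.4627, -0.0041, 0.1809]
tool_rot: [0.995, -0.099, 0.002, -0.0]
ft_force: [-2.6, 0.4, 0.3]
grip_width: 0.0238
grip_force: 60.0
```

Call:
move_arm --moves "0 0 0.01 0 0 0 0;0 0 0.02 0 0 0 0;0 0 0.02 0 0 0 0"

```text
time: 20.3
position: [0.4627, -0.0041, 0.1788]
tool_rot: [0.995, -0.099, 0.002, -0.0]
ft_force: [-2.1, 0.3, -0.1]
grip_width: 0.0236
grip_force: 60.0
```

Call:
move_arm --moves "0 0 0.01 0 0 0 0;0 0 0.02 0 0 0 0;0 0 0.02 0 0 0 0"

```text
time: 20.6
position: [0.4627, -0.0041, 0.1769]
tool_rot: [0.995, -0.099, 0.002, -0.0]
ft_force: [-3.2, -0.3, 2.2]
grip_width: 0.024
grip_force: 60.0
```

Call:
move_arm --moves "0 0 0.01 0 0 0 0;0 0 0.015 0 0 0 0;0 0 0.015 0 0 0 0"

```text
time: 20.9
position: [0.4621, -0.004, 0.1758]
tool_rot: [0.995, -0.098, 0.001, -0.0]
ft_force: [-5.4, 1.3, 7.8]
grip_width: 0.0238
grip_force: 60.0
```

Call:
move_arm --moves "0 0 0.01 0 0 0 0;0 0 0.01 0 0 0 0;0 0 0.01 0 0 0 0"

```text
time: 21.2
position: [0.4618, -0.0039, 0.1752]
tool_rot: [0.995, -0.098, 0.001, -0.0]
ft_force: [-7.4, 0.5, 10.1]
grip_width: 0.0241
grip_force: 59.9
```

Call:
move_arm --moves "0 0 0.007 0 0 0 0;0 0 0.007 0 0 0 0;0 0 0.007 0 0 0 0"

```text
time: 21.5
position: [0.4616, -0.0039, 0.1747]
tool_rot: [0.995, -0.098, 0.001, -0.0]
ft_force: [-7.6, 1.1, 13.8]
grip_width: 0.0236
grip_force: 59.9
```

```bash
python3 - <<'E'
from h import *
o,p,r=T(); print(p,o["ft_force"],o["moment"])
E
```

```text
[ 0.46156095 -0.00388459  0.17468214] [-7.60332607  1.12965454 13.78355864] [0.06060016 0.94248118 0.05306241]
```

The force has risen to about 18 N with no further travel, and the mallet moved about 10 mm after contact, so the stake is home. I'll lift off and check its height in the scene view with a mask.

Call:
move_arm --moves "0 0 -0.05 0 0 0 0;0 0 -0.2 0 0 0 0;0 0 -0.5 0 0 0 0;0 0 -0.65 0 0 0 0;0 0 -0.65 0 0 0 0"

```text
time: 22.0
position: [0.4649, -0.0046, 0.2404]
tool_rot: [0.995, -0.099, 0.005, 0.0]
ft_force: [0.8, -0.7, -3.8]
grip_width: 0.024
grip_force: 60.0
```

```bash
python3 - <<'E'
from h import *
o,p,r=T(); print(p,o["ft_force"])
im,K,E=cam("scene"); np.savez("s10.npz",im=im,K=K,E=E); b=np.load("s9.npz")["im"]
x=proj(K,E,[.5225,-.0157,.153]); print(x,proj(K,E,[.5225,-.0157,.163]))
g=lambda i:cv2.cvtColor(i,cv2.COLOR_RGB2GRAY).astype(np.float32)[196:235,308:315].mean(1)
A,B=g(b),g(im); print("before",A.astype(int)); print("after ",B.astype(int))
P0=np.load("s9.npz")["im"][196:236,300:322].copy(); 
# shift of the neck/collar pattern
tpl=b[206:220,302:320]; res=cv2.matchTemplate(im[200:235,296:326],tpl,cv2.TM_CCOEFF_NORMED); print(cv2.minMaxLoc(res),"0-shift loc (6,6)")
print("px per mm",(proj(K,E,[.5225,-.0157,.113])-proj(K,E,[.5225,-.0157,.123]))/10)
print(go([.49,-.301,.25],Rm))
E
```

```text
[ 0.46490342 -0.0046353   0.24037707] [ 0.83333329 -0.71635413 -3.81395267]
[311.04493128 206.94703283] [310.99424642 204.07114385]
before [ 73 101 140 169 181 175 157 135 124 122 123 119 111 103  97  97  97  98
  98 100 101 100 100  97  95  95  97 105 121 130 120 105  94  98 122 143
 151 150 145]
after  [ 97 130 160 177 182 184 184 183 169 144 127 122 122 120 115 104  97  97
  97  98  98  99  99  97  96  94  95  94  95 105 123 138 136 125 126 141
 148 146 143]
(-0.46049028635025024, 0.928954541683197, (12, 21), (6, 7)) 0-shift loc (6,6)
px per mm [0.00492448 0.27941804]
(array([ 0.842,  2.857, -0.106]), array([-0.0005, -0.004 , -0.0009]))
```

The pattern shifted about 2.2 px, or 8 mm. While it slid, the load stayed near 5 N plus the stake's weight, about the rated 11 N, and then it stopped hard. So it is home, and I'll lay the mallet back where it was.

Call:
move_arm --moves "0.15 0.3 -0.1 0 0 0 0;0.25 0.6 -0.1 0 0 0 0;0.28 0.95 -0.1 0 0 0 0;0.28 0.95 -0.1 0 0 0 0"

```text
time: 22.45
position: [0.4715, -0.1066, 0.2472]
tool_rot: [0.995, -0.101, 0.001, 0.001]
ft_force: [0.2, 0.4, -3.7]
grip_width: 0.024
grip_force: 60.0
```

Call:
move_arm --moves "0.15 0.3 0 0 0 0 0;0.25 0.6 0 0 0 0 0;0.28 0.95 0 0 0 0 0;0.28 0.95 0 0 0 0 0"

```text
time: 22.85
position: [0.4804, -0.2052, 0.2472]
tool_rot: [0.995, -0.1, 0.002, 0.001]
ft_force: [0.3, 0.5, -3.6]
grip_width: 0.0239
grip_force: 60.0
```

Call:
move_arm --moves "0.15 0.3 0 0 0 0 0;0.25 0.6 0.2 0 0 0 0;0.28 0.95 0.6 0 0 0 0;0.28 0.95 0.8 0 0 0 0;0.28 0.95 1 0 0 0 0;0.28 0.95 1 0 0 0 0;0.28 0.95 1 0 0 0 0"

```text
time: 23.55
position: [0.489, -0.2989, 0.1478]
tool_rot: [0.995, -0.098, 0.001, -0.001]
ft_force: [0.9, -1.0, -4.0]
grip_width: 0.0238
grip_force: 60.0
```

```bash
python3 - <<'E'
from h import *
print(T()[1],T()[0]["ft_force"],go([.491,-.301,.031],Rm))
E
```

```text
[ 0.48895781 -0.29893894  0.14776078] [ 0.85916546 -0.96803691 -4.0251127 ] (array([0.023, 0.019, 1.168]), array([-0.0015, -0.0006, -0.0006]))
```

Call:
move_arm --moves "0.02 0.01 0.3 0 0 0 0;0.02 0.01 0.6 0 0 0 0;0.02 0.01 0.9 0 0 0 0;0.02 0.01 1 0 0 0 0;0.02 0.01 1 0 0 0 0"

```text
time: 24.05
position: [0.4914, -0.3009, 0.0485]
tool_rot: [0.995, -0.098, 0.001, -0.001]
ft_force: [-0.1, 0.4, -4.3]
grip_width: 0.0237
grip_force: 60.0
```

Call:
move_arm --moves "0 0 0.05 0 0 0 0;0 0 0.1 0 0 0 0;0 0 0.14 0 0 0 0;0 0 0.16 0 0 0 0;0 0 0.16 0 0 0 0"

```text
time: 24.55
position: [0.4914, -0.3014, 0.0329]
tool_rot: [0.995, -0.099, 0.002, -0.0]
ft_force: [0.0, 0.6, -4.5]
grip_width: 0.0241
grip_force: 60.0
```

Call:
move_arm --moves "0 0 0.02 0 0 0 0;0 0 0.04 0 0 0 0;0 0 0.055 0 0 0 0;0 0 0.055 0 0 0 0"

```text
time: 24.95
position: [0.4913, -0.3013, 0.0271]
tool_rot: [0.995, -0.099, 0.001, -0.0]
ft_force: [-0.3, -0.1, -3.3]
grip_width: 0.0243
grip_force: 60.0
```

Within 1 to 2 mm of the bench. I'll lower the last bit, release gently and retreat straight up.

Call:
move_arm --moves "0 0 0.01 0 0 0 0;0 0 0.01 0 0 0 0.35;0 0 0.01 0 0 0 0.5;0 0 0.01 0 0 0 1;0 0 0.01 0 0 0 1;0 0 0.01 0 0 0 1;0 0 0.01 0 0 0 1;0 0 0.01 0 0 0 1"

```text
time: 25.75
position: [0.4915, -0.3015, 0.0265]
tool_rot: [0.995, -0.099, 0.002, -0.0]
ft_force: [0.1, 0.7, 0.8]
grip_width: 0.0705
grip_force: 0.0
```

Call:
move_arm --moves "0 0 -0.1 0 0 0 1;0 0 -0.3 0 0 0 1;0 0 -0.6 0 0 0 1;0 0 -1 0 0 0 1;0 0 -1 0 0 0 1"

```text
time: 26.25
position: [0.4941, -0.3039, 0.1321]
tool_rot: [0.995, -0.098, 0.006, 0.003]
ft_force: [0.7, -0.9, 0.0]
grip_width: 0.0869
grip_force: 0.0
```

Call:
move_arm --moves "-0.3 0.3 -0.3 0 0 0 1;-0.6 0.6 -0.7 0 0 0 1;-0.6 0.6 -1 0 0 0 1;-0.6 0.6 -1 0 0 0 1"

```text
time: 26.65
position: [0.421, -0.3519, 0.2312]
tool_rot: [0.995, -0.1, 0.005, 0.004]
ft_force: [0.4, -0.4, 0.2]
grip_width: 0.0869
grip_force: 0.0
```

```bash
python3 - <<'E'
from h import *
o,p,r=T(); print(o["time"],p,o["grip_width"])
t=np.load("top.npz"); im,K,E=cam("top")
D=cv2.absdiff(im,t["im"]).max(2)
for n,(x0,y0,x1,y1) in dict(mallet=(400,205,450,300),pencil=(370,243,384,300),tape=(272,260,300,290),square=(180,255,245,305),holder=(315,208,358,250)).items():
    print(n,(D[y0:y1,x0:x1]>40).mean().round(3))
hsv=cv2.cvtColor(im,cv2.COLOR_RGB2HSV)[205:300,400:450]; h0=cv2.cvtColor(t["im"],cv2.COLOR_RGB2HSV)[205:300,400:450]
for h in(h0,hsv):
    m=((h[...,1]>100)&(h[...,0]<17)); y,x=np.where(m); print("brown",m.sum(),x.mean()+400,y.mean()+205)
# stake head in top view
g=cv2.cvtColor(im,cv2.COLOR_RGB2GRAY); print("stake pred px",proj(K,E,[.5225,-.0157,.153])); m=(D>25)[205:255,310:365]; y,x=np.where(m); print(x.min()+310,x.max()+310,y.min()+205,y.max()+205, np.median(x)+310,np.median(y)+205)
im,K,E=cam("scene"); b=np.load("s9.npz")["im"]; s0=np.load("s10.npz")["im"]
# absolute proudness: head-top rim & collar rows vs prediction
G=cv2.cvtColor(im,cv2.COLOR_RGB2GRAY).astype(float)[195:236,310:313].mean(1); print("col profile",G.astype(int))
for z in (.153,.125,.093,.085): print(z,"near rim row",proj(K,E,np.array([.5225,-.0157,z])+{.153:.021,.125:.021,.093:.024,.085:.024}[z]*np.array([-.78,-.62,0]))[1].round(1))
print("far rim row",proj(K,E,np.array([.5225,-.0157,.153])+.021*np.array([.78,.62,0]))[1].round(1))
E
```

```text
26.65 [ 0.4210158  -0.35194631  0.23116941] 0.0869447422445491
mallet 0.337
pencil 0.489
tape 0.439
square 0.0
holder 0.107
brown 798 425.4924812030075 229.51378446115288
brown 796 425.82035175879395 229.60050251256283
stake pred px [337.91492508 225.85093971]
325 345 220 234 336.0 227.0
col profile [150 156 175 192 202 205 207 205 207 216 225 230 231 231 229 214 166 131
 125 126 126 126 122 114 106 102 102 102 101 104 123 165 199 188 155 145
 157 166 166 163 153]
0.153 near rim row 210.2
0.125 near rim row 218.3
0.093 near rim row 227.8
0.085 near rim row 230.0
far rim row 203.7
```

The mallet is back in place: the centroid of its brown pixels is unchanged to 0.4 px. The collar rim is at row 227 and the foot of the collar at row 230, which are the rows predicted for a flush collar. The pencil and tape areas are covered by the arm in this view, but nothing went near them. Handing in.

```bash
python3 -c "
from rig import robot
print(robot.hand_in())"
```

```text
the job is handed in; nothing more can be done
None
```

I handed the job in at about 27 s, but the judge gave no verdict. The stake was pressed down about 8 to 10 mm until it stopped hard at about 18 N, and the camera rows fit a flush collar to within a millimetre or two. The mallet lies back in its old place. At the end the square was unmoved; the arm hid the pencil and tape in the last view, but its path kept clear of both.

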